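# Shut and clip down a biscuit tub

## Robot

A 6-joint arm with a two-finger parallel gripper is mounted at the origin on a cart in front of the work surface, level with it; the furniture and walls round the work are solid. World frame = base frame: x ahead of the robot, y to its left, z up, the work surface at z = 0. Lengths are in mm, angles in rad, forces in N, time in s.
With the tool pointing down it reaches from about 300 to 850 mm from the base axis. Payload 5.4 kg.
Tool frame: the origin (TCP) lies midway between the tips of the shut fingers; the grasp point (between the pads) lies 19 mm behind it (bot.tcp_to_grasp is the distance from the TCP to the grasp point, in mm); z points along the fingers, y is the line along which they close (so a half turn about z gives the same grasp; the last joint's range is limited). The gripper opens to 85 mm and grips with 20 to 120 N. Pads are 22 mm wide; open, the fingers measure 114 mm over their backs; the gripper's body (76 mm by 85 mm) begins 54 mm behind the grasp point. The pads swing forward as they close: fully open they stand 13 mm farther back than shut.
Start: joints at [1.11, 0.158, 1.597, -0, 1.386, -0.21], TCP at [142.714, 556.991, 231.299] pointing down, gripper open.
Joint ranges: [-2.91, 2.91], [-0.94, 2.29], [0.18, 2.7], [-1.29, 4.43], [0.17, 2.64], [-3, 3]. Speed limits (rad/s): [2.57, 2.57, 3.14, 3.14, 3.14, 3.14].

## Interface

Orientations are given as [roll, pitch, yaw] about the fixed x, y, z axes, in that order (R = Rz(yaw) Ry(pitch) Rx(roll)).
In Python, from plant import bot, vision, workorder gives the robot as it stands.
- The arm moves only by the tool jog_arm, never from a script. Its argument "deltas" is a list of rows, each a list of 7 numbers: the turn, a rotation vector about the tool's x, y, z in units of 8 degrees (1.0 is 8 degrees), then the shift along the tool's x, y, z in units of 60 mm (1.0 is 60 mm), then the finger opening in mm, from 0 to 85.4. In form: [[wx, wy, wz, tx, ty, tz, jaw], ...]. A call has 1 to 20 rows; each row is the pose to reach, as a shift and turn from the pose commanded when the call began, along the tool's axes at that moment; what a row does not reach only later rows make up. A row lasts 1/8 s, in which the tool goes at most 62.5 mm and 10.7 degrees, less where a joint would pass 70% of its speed; a pose out of reach is approached as far as the arm can. A call with a gripper value outside its range is refused whole. The fingers move at their own pace and stop on an object; the grip force is fixed at half the most. Time passes only in rows, so rows that repeat a pose let the fingers close. It gives the time, the measured TCP pose, the force, the opening and the grip force at its end, in the units of the state.
- bot.state(): the state, without advancing time (a new reading comes with each control period).
- vision.grab_frame(name): name is "scene" or "top" or "wrist"; returns a dict with "image" (400x640x3 uint8, red, green, blue), "fov_y" (degrees; the focal length in pixels is half the picture's height over the tangent of half this angle, whatever the lens; pixels are square), "cx", "cy" (the principal point, pixels), "pose" (4x4, takes a point from camera to world coordinates); the wrist camera has in their place "mount" (4x4, takes a point from camera to tool coordinates, whose origin is the TCP and whose axes are the flange's). Camera axes: x right, y up, looking along -z (the intrinsics and any distortion apply to the point x, -y, -z); pixel columns grow to the right and rows downward; lengths in mm; the calibration is good to about 2 mm. A picture is of the moment at which its call begins: read the wrist's pose just before it. There is no depth.
- workorder.finish_job(): hands the job in; it is judged then, once.
The state is a dict: "clock": time; "q": joint angles; "dq": joint speeds; "joint_efforts": joint torques, N m; "eef_pos": TCP position; "tool_rot": TCP orientation; "ft_force": force on the tool from outside, world axes, zero at the start; "moment": the same for the moment, N m; "width": opening from 0.0 (shut) to 1.0 (fully open); "grasp_force": force on a finger pad.
Only numpy, scipy, OpenCV 4.12 (cv2) and the standard library are available. Lean on these libraries where they do the work, as an engineer would, in place of code of your own. Each camera call takes 0.05 s, during which the arm holds its last target. There are 200 camera calls.

## Task

Close the blue lid of the biscuit tub until it is fully home, and only then fold down its three white clips one after another, pressing each one flat down over the rim until it will go no further. Press firmly but gently: a clip or lid pushed with more than 25 N breaks. Leave the jars and pots around the tub where they are.

Things in the scene. Friction and masses are not known exactly. Their poses are not given: they have to be found in the camera images.
- tub: clear plastic food tub with biscuits, 140 (x) x 190 (y) x 82 mm high, stuck fast to the worktop. Origin: centre of its underside, z up; its front faces its own -x (roughly the robot), its lid is hinged along the top of its +x (back) side.
- lid (a joint): the blue lid, 146 x 196 mm, 9 mm thick with a 2 mm raised panel. Hinge line along the tub's y at tub (0.073, 0, 0.0825); angle in rad, 0 = shut (lid top then at tub z 0.0915, panel 0.0935), positive = front edge raised. A stiff friction hinge: it stays where it is left; about 4 N down near the front edge moves it, then it meets a firm stop at 0.
- clip_front (a joint): white clip flap on the lid's front edge, 46 mm wide, 34 mm from pivot to end, 3 mm thick. Angle in rad: 0 = straight out along tub -x, negative = raised, pi/2 = folded down over the rim, shut. Stiff friction hinge: it takes about 8 N at 26 mm from the pivot to fold (more nearer to it), stays where it is left, and meets a firm stop at pi/2; short of 1.54 rad (0.8 mm short at 26 mm) it is not shut.
- clip_front_hinge (a point): nominal middle of the front clip's pivot line, carried by the lid (lid shut: 5 mm outside the lid's edge, at tub z 0.0865). The moulding is loose: the true pivot, and with it the shut flap, lies up to 4 mm nearer to or farther from the tub wall than this point, so where the flap stops must be felt.
- clip_left (a joint): white clip flap on the lid's left edge, 46 mm wide, 34 mm from pivot to end, 3 mm thick. Angle in rad: 0 = straight out along tub +y, negative = raised, pi/2 = folded down over the rim, shut. Stiff friction hinge: it takes about 8 N at 26 mm from the pivot to fold (more nearer to it), stays where it is left, and meets a firm stop at pi/2; short of 1.54 rad (0.8 mm short at 26 mm) it is not shut.
- clip_left_hinge (a point): nominal middle of the left clip's pivot line, carried by the lid (lid shut: 5 mm outside the lid's edge, at tub z 0.0865). The moulding is loose: the true pivot, and with it the shut flap, lies up to 4 mm nearer to or farther from the tub wall than this point, so where the flap stops must be felt.
- clip_right (a joint): white clip flap on the lid's right edge, 46 mm wide, 34 mm from pivot to end, 3 mm thick. Angle in rad: 0 = straight out along tub -y, negative = raised, pi/2 = folded down over the rim, shut. Stiff friction hinge: it takes about 8 N at 26 mm from the pivot to fold (more nearer to it), stays where it is left, and meets a firm stop at pi/2; short of 1.54 rad (0.8 mm short at 26 mm) it is not shut.
- clip_right_hinge (a point): nominal middle of the right clip's pivot line, carried by the lid (lid shut: 5 mm outside the lid's edge, at tub z 0.0865). The moulding is loose: the true pivot, and with it the shut flap, lies up to 4 mm nearer to or farther from the tub wall than this point, so where the flap stops must be felt.
- salt_shaker: glass salt shaker with a pale cap, 44x44x90 mm, loose; origin at the centre of its underside. Leave alone.
- jar_small: small glass jar with a black lid, 51x52x66 mm, loose; origin at the centre of its underside. Leave alone.
- spice_1: spice jar with a yellow cap, 45x44x100 mm, loose; origin at the centre of its underside. Leave alone.
- yoghurt_pot: white yoghurt pot, 72x71x71 mm, loose; origin at the centre of its underside. Leave alone.

How it is judged (in metres and radians):
On the way:
1. the lid is fully shut while all three clips are still open (value of joint lid below 0.02 rad and value of joint each of clip_front, clip_left, clip_right below 1.2 rad), for 0.2 s.
At the end, for the whole second after the job is handed in: The lid is shut (within 0.02 rad), all three clips are folded fully down (beyond 1.54 rad) and at rest, and the salt shaker, small jar, spice jar and yoghurt pot stand within 20 mm of where they were (value of joint lid below 0.02 rad and value of joint each of clip_front, clip_left, clip_right above 1.54 rad and velocity of joint clip_front between -0.1 and 0.1 rad/s and velocity of joint clip_left between -0.1 and 0.1 rad/s and velocity of joint clip_right between -0.1 and 0.1 rad/s and distance of each of salt_shaker, jar_small, spice_1, yoghurt_pot from where it was at the start of the episode below 0.02 m); the robot touches nothing.
It fails at once if the tub, lid or a clip is pressed with more than 25 N (contact force between anything else and tub above 25 N).
It fails at once if a clip is folded past 1.2 rad while the lid is not shut (over 0.05 rad) (value of joint lid above 0.05 rad and value of joint any of clip_front, clip_left, clip_right above 1.2 rad).
It fails at once if a bystander is moved by more than 20 mm (distance of any of salt_shaker, jar_small, spice_1, yoghurt_pot from where it was at the start of the episode above 0.02 m).
It also fails if it takes over 61 s, if anything falls off the work surface, if the arm or the gripper's body presses on something with over 40 N, if the wrist force passes 120 N, or if a joint passes its speed limit or range.

## Working session

There is one attempt and no reset: what is moved stays moved. The work goes in short steps, Python scripts to look and compute and a tool call to move; the robot and the scene stay as the last step left them, time stands still between calls to the robot, and variables do not carry over. Pictures are saved under pics/ and viewed, at most 10 in all, crops included, and the job is handed in when it is done.

Besides the shell and the picture viewer there is one more tool, called after "Request:" as name([rows], argument=value, ...), one row to a line, values as JSON. jog_arm: Moves the arm, as the interface text tells. Its arguments: {"type":"object","properties":{"deltas":{"type":"array"}},"required":["deltas"]}

```bash
mkdir -p pics; ls; python3 - <<'E'
from plant import bot, vision, workorder
import cv2,numpy as np
print(bot.state())
for n in ("scene","top"):
    f=vision.grab_frame(n); cv2.imwrite(f"pics/{n}0.png",f["image"][:,:,::-1]); print(n,{k:v for k,v in f.items() if k!="image"})
E
```

```text
pics
{'clock': 0.0, 'q': array([ 1.10992019e+00,  1.59074675e-01,  1.59825801e+00,  9.79088385e-06,
        1.38622290e+00, -2.10072316e-01]), 'dq': array([-1.57069258e-05,  6.40012975e-04, -1.09607043e-03, -3.00857577e-04,
       -3.28997371e-04, -9.14974429e-04]), 'joint_efforts': array([ 2.15465893e-04, -3.95976627e+01, -3.31438851e+01, -1.16094952e-04,
        8.07856297e-03,  2.93262963e-05]), 'eef_pos': array([142.42600384, 556.4432373 , 230.28961287]), 'tool_rot': array([-3.13967488e+00, -4.18741470e-04,  2.89078663e+00]), 'ft_force': array([-0.40719525,  0.80686548, -0.30964053]), 'moment': array([ 0.02892927, -0.03010391,  0.00625152]), 'grasp_force': 0.0, 'width': 0.9971410858563153}
scene {'fov_y': 54.83076793285731, 'cx': 319.4920344581974, 'cy': 199.9480894327106, 'pose': array([[ 6.63302343e-01,  3.10944154e-01, -6.80693569e-01,
        -5.32976379e+01],
       [-7.48308677e-01,  2.85323234e-01, -5.98852884e-01,
        -5.29188452e+02],
       [ 8.00788720e-03,  9.06589425e-01,  4.21937779e-01,
         5.26610916e+02],
       [ 0.00000000e+00,  0.00000000e+00,  0.00000000e+00,
         1.00000000e+00]])}
top {'fov_y': 43.15662259909199, 'cx': 316.4987069143187, 'cy': 195.83148741995433, 'pose': array([[-1.96307976e-03,  9.90544445e-01, -1.37178162e-01,
         4.57838841e+02],
       [-9.99884183e-01,  1.25992657e-04,  1.52185574e-02,
         6.58548614e+01],
       [ 1.50919410e-02,  1.37192149e-01,  9.90429476e-01,
         1.24100930e+03],
       [ 0.00000000e+00,  0.00000000e+00,  0.00000000e+00,
         1.00000000e+00]])}
```

View pics/scene0.png

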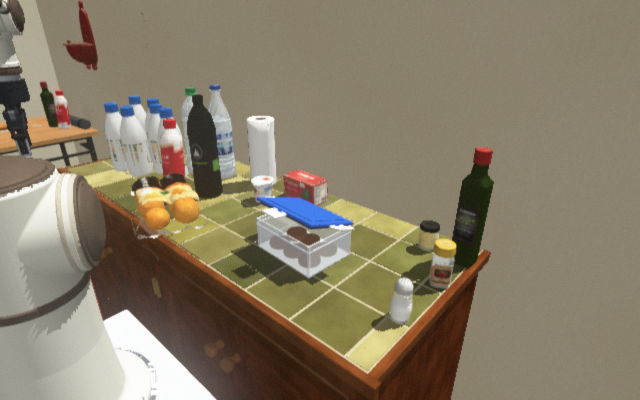

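View pics/top0.png

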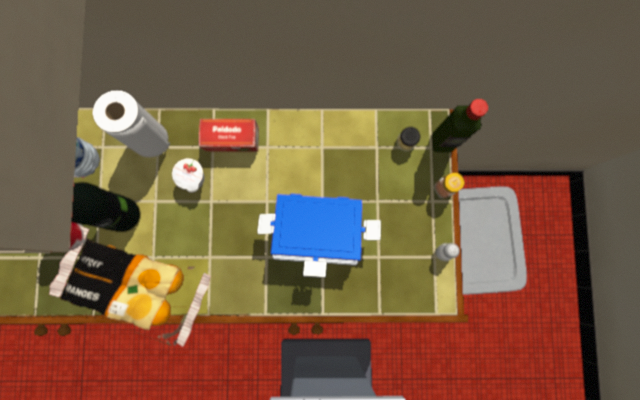

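The top view shows the tub's lid as a blue quad, about (272–362, 196–265), with clips at (267,224) left, (372,230) right and (315,268) front. The scene view shows the lid slightly open near (305,212). The jars stand well clear of the tub.

```bash
cat > h.py <<'E'
import numpy as np, cv2
from scipy.spatial.transform import Rotation as R
def load(n,f=None):
    from plant import vision
    return f or vision.grab_frame(n)
def foc(f): return f["image"].shape[0]/2/np.tan(np.radians(f["fov_y"])/2)
def wpose(f,s=None):
    if "pose" in f: return f["pose"]
    T=np.eye(4); T[:3,:3]=R.from_euler("xyz",s["tool_rot"]).as_matrix(); T[:3,3]=s["eef_pos"]; return T@f["mount"]
def ray(f,u,v,s=None):
    P=wpose(f,s); d=np.array([(u-f["cx"])/foc(f),-(v-f["cy"])/foc(f),-1]); return P[:3,3],P[:3,:3]@d
def onz(f,u,v,z,s=None):
    o,d=ray(f,u,v,s); return o+d*(z-o[2])/d[2]
def tri(r1,r2):
    (o1,d1),(o2,d2)=r1,r2
    t=np.linalg.lstsq(np.c_[d1,-d2],o2-o1,rcond=None)[0]; a,b=o1+d1*t[0],o2+d2*t[1]
    return (a+b)/2,np.linalg.norm(a-b)
def proj(f,p,s=None):
    q=np.linalg.inv(wpose(f,s))@np.r_[p,1]; return foc(f)*q[0]/-q[2]+f["cx"],-foc(f)*q[1]/-q[2]+f["cy"]
def blue(f):
    h=cv2.cvtColor(f["image"],cv2.COLOR_RGB2HSV); return cv2.inRange(h,(105,150,60),(130,255,255))
def big(m):
    c=max(cv2.findContours(m,cv2.RETR_EXTERNAL,cv2.CHAIN_APPROX_NONE)[0],key=cv2.contourArea); return c
def white(f):
    h=cv2.cvtColor(f["image"],cv2.COLOR_RGB2HSV); return cv2.inRange(h,(0,0,185),(180,45,255))
E
python3 - <<'E'
from h import *
fs={n:load(n) for n in("top","scene")}
print([ {k:v for k,v in fs[n].items() if k not in("image","pose")} .keys() for n in fs])
for n,f in fs.items():
    c=big(blue(f)); print(n,cv2.contourArea(c),cv2.approxPolyDP(cv2.convexHull(c),4,True).reshape(-1,2).tolist())
    k,l,st,ce=cv2.connectedComponentsWithStats(white(f))
    for s,cc in zip(st[1:],ce[1:]):
        if s[4]>40 and 240<cc[0]<400 and 180<cc[1]<290: print(s,cc)
f=fs["scene"]; cv2.imwrite("pics/s1.png",cv2.resize(f["image"][180:290,240:370,::-1],None,fx=6,fy=5.4,interpolation=cv2.INTER_CUBIC)[:594,:780])
f=fs["top"]; 
for c in [(275,196),(362,201)]: print(onz(f,*c,91))
E
```

```text
[dict_keys(['fov_y', 'cx', 'cy']), dict_keys(['fov_y', 'cx', 'cy'])]
top 5071.0 [[278, 195], [360, 200], [360, 259], [271, 253]]
[257 214  18  20 292] [265.30479452 223.4109589 ]
[363 220  18  20 325] [372.2  229.48]
[273 255  84  22 584] [314.32363014 264.18835616]
scene 1184.0 [[258, 198], [299, 198], [351, 223], [307, 225]]
[319 185   7  18  59] [321.74576271 192.88135593]
[257 207  38  28 291] [274.9209622 217.1443299]
[307 225  47  23 172] [333.59302326 232.59302326]
[309 232  40  22  79] [328.27848101 242.43037975]
[260 241  47  34 306] [283.8627451  257.19607843]
[308 247  41  30 351] [327.75783476 261.05982906]
[616.71719241 143.35627427  91.        ]
[605.15271726 -56.27344573  91.        ]
```

View pics/s1.png

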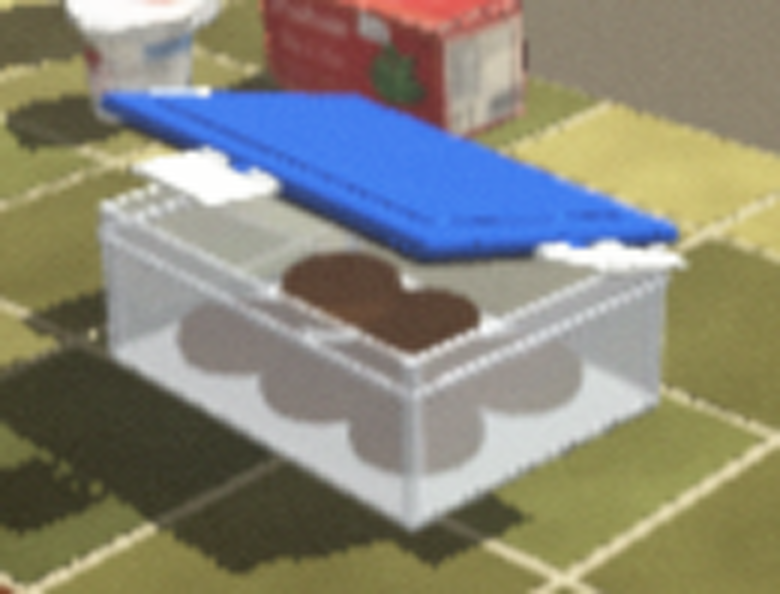

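The zoom shows the lid open by about 0.3–0.4 rad. The tub's base corners are at scene pixels (258.7,245.7), (308.7,277.8) and (349.7,255), and the lid's front-right corner at about (312,226).

```bash
python3 - <<'E'
from h import *
f=load("scene");t=load("top")
B=[onz(f,*c,0) for c in [(258.7,245.7),(308.7,277.8),(349.7,255)]]
print(np.round(B,1)); fl,fr,br=B
print("sizes",np.linalg.norm(fl-fr),np.linalg.norm(br-fr)); y=fl-fr;print("yaw",np.arctan2(-y[0],y[1]), np.arctan2(*(br-fr)[[1,0]]),"centre",(fl+br)/2)
for z in (0,82): print(z,[onz(f,240+a/6,180+b/5.4,z).round(1) for a,b in((412,528),(412,362))])
print("FR lid",tri(ray(f,312.5,226.3),ray(t,360,265)),"FL",tri(ray(f,257.5,197.5),ray(t,272,260)))
print("BR", tri(ray(f,353,223),ray(t,362,200)))
a,b=[onz(t,*c,91) for c in [(275,196),(362,201)]]
y=a-b; print("back yaw",np.arctan2(-y[0],y[1]),(a+b)/2)
for n,p in (("front",(314.5,266)),("left",(265.3,223.4)),("right",(372.2,229.5))): print(n,onz(t,*p,110))
E
```

```text
[[481.7 148.4   0. ]
 [468.2 -40.    0. ]
 [604.8 -51.6   0. ]]
sizes 188.92524470788445 137.07736431744235
yaw -0.07142037933358027 -0.0845709897853783 centre [543.24871528  48.42280155   0.        ]
0 [array([468.2, -39.9,   0. ]), array([563.5,  48.9,   0. ])]
82 [array([ 387. , -116.1,   82. ]), array([467.4, -41.1,  82. ])]
FR lid (array([463.27227581, -48.85932688, 137.19620743]), np.float64(10.712420000467523)) FL (array([475.04570282, 141.44558462, 140.65749839]), np.float64(11.67296908943968))
BR (array([607.0679188 , -55.83729878,  90.77412292]), np.float64(1.2905140207491321))
back yaw -0.05786495596709161 [610.93495484  43.54141427  91.        ]
front [457.5510595   53.21279831 110.        ]
left [552.19217079 163.18304356 110.        ]
right [538.32485078 -76.22754603 110.        ]
```

```bash
cat >> h.py <<'E'
C=np.array([541.,48.,0.]); YAW=-0.07
def Rt(): return R.from_euler("z",YAW)
def tub(p): return C+Rt().apply(np.array(p,float))
def totub(p): return Rt().inv().apply(np.array(p)-C)
def rel(s,p,yaw,lean=0,axis="y"):
    """row from state s to a TCP at world p; tool down at yaw, then leant about its own axis"""
    A=R.from_euler("xyz",s["tool_rot"]); G=R.from_euler("xyz",[np.pi,0,yaw])*R.from_euler(axis,lean)
    w=np.degrees((A.inv()*G).as_rotvec())/8; t=A.inv().apply(np.array(p)-s["eef_pos"])/60
    return np.r_[w,t].round(3).tolist()
E
python3 - <<'E'
from h import *; from plant import bot
s=bot.state(); print(rel(s,tub([-58,0,260]),np.pi+YAW))
E
```

```text
[-0.005, -0.001, -1.295, -7.585, -6.741, -0.48]
```

Request:
jog_arm([
  [0, 0, -1.3, -7.585, -6.741, -0.48, 0],
  [0, 0, -1.3, -7.585, -6.741, -0.48, 0],
  [0, 0, -1.3, -7.585, -6.741, -0.48, 0],
  [0, 0, -1.3, -7.585, -6.741, -0.48, 0],
  [0, 0, -1.3, -7.585, -6.741, -0.48, 0],
  [0, 0, -1.3, -7.585, -6.741, -0.48, 0],
  [0, 0, -1.3, -7.585, -6.741, -0.48, 0],
  [0, 0, -1.3, -7.585, -6.741, -0.48, 0],
  [0, 0, -1.3, -7.585, -6.741, -0.48, 0],
  [0, 0, -1.3, -7.585, -6.741, -0.48, 0],
  [0, 0, -1.3, -7.585, -6.741, -0.48, 0],
  [0, 0, -1.3, -7.585, -6.741, -0.48, 0],
  [0, 0, -1.3, -7.585, -6.741, -0.48, 0],
  [0, 0, -1.3, -7.585, -6.741, -0.48, 0],
])

```text
clock: 2.05
eef_pos: [482.8, 53.2, 260.1]
tool_rot: [3.142, 0.0, 3.074]
ft_force: [0.2, -0.3, -0.6]
width: 0.003
grasp_force: 0.0
```

```bash
python3 - <<'E'
from h import *; from plant import bot
s=bot.state(); f=load("wrist"); cv2.imwrite("pics/w1.png",f["image"][:,:,::-1])
print(s["eef_pos"],s["tool_rot"],s["ft_force"],s["width"]); print(f["mount"],f["fov_y"],f["cx"],f["cy"])
E
```

```text
[482.76547554  53.23917707 260.14714535] [3.14154759e+00 9.84643020e-05 3.07406675e+00] [ 0.19382649 -0.31230429 -0.57236798] 0.0029733442007536244
[[ 4.67767572e-04  9.62164187e-01  2.72469921e-01  7.06266078e+01]
 [ 9.99999857e-01 -5.20757232e-04  1.22165611e-04 -1.13979794e+00]
 [ 2.59434058e-04  2.72469825e-01 -9.62164293e-01 -1.42981415e+02]
 [ 0.00000000e+00  0.00000000e+00  0.00000000e+00  1.00000000e+00]] 60.86323731649783 323.79533420917465 197.56555484697319
```

View pics/w1.png

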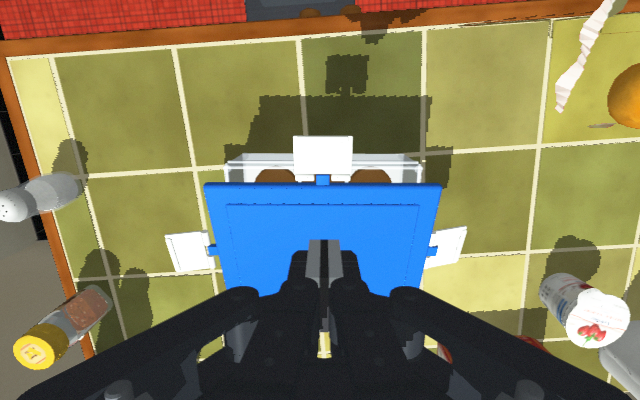

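The wrist view shows the lid's front edge from (205,184) to (441,184) and the front clip at (293–352, 136–174). The side clips are at (187,251) and (447,247). The closed finger tips are at about (324,243).

```bash
python3 - <<'E'
from h import *; from plant import bot
from scipy.optimize import brentq
s=bot.state(); f=load("wrist")
z=brentq(lambda z: np.linalg.norm(onz(f,205,184,z,s)-onz(f,441,184,z,s))-196,80,200)
a,b=onz(f,441,184,z,s),onz(f,205,184,z,s);print("z",z,a,b,"yaw",np.arctan2(-(a-b)[0],(a-b)[1]),totub((a+b)/2))
for n,p in dict(ftipL=(352,136),ftipR=(293,136),fbL=(352,174),fbR=(294,174)).items():print(n,totub(onz(f,*p,z,s)))
for n,p in dict(LoutF=(466,228),LoutB=(463,260),LinF=(436,232),RoutF=(166,235),RoutB=(172,273),RinF=(204,233),RinB=(212,270)).items():print(n,totub(onz(f,*p,115,s)))
for p in ((225,160),(422,160),(225,180)): print("rim",totub(onz(f,*p,82,s)))
E
```

```text
z 128.02133313862103 [484.91722305 149.31484148 128.02133314] [471.73528442 -46.24138188 128.02133314] yaw -0.06730559366300942 [-62.76762723  -0.85551192 128.02133314]
ftipL [-102.24340214   22.24222472  128.02133314]
ftipR [-102.11787044  -24.89585286  128.02133314]
fbL [-71.29776466  23.022797   128.02133314]
fbR [-71.16935757 -24.75339884 128.02133314]
LoutF [-19.17279005 128.25118582 115.        ]
LoutB [ 12.48295296 129.155814   115.        ]
LinF [-15.23755282 101.53845916 115.        ]
RoutF [ -11.65466773 -143.33612427  115.        ]
RoutB [  26.60744181 -142.43714609  115.        ]
RinF [ -13.69419117 -108.64744591  115.        ]
RinB [  23.38865282 -104.61777987  115.        ]
rim [-74.88747131 -94.15645753  82.        ]
rim [-75.38908657  93.12280176  82.        ]
rim [-55.40534985 -95.64575614  82.        ]
```

Request:
jog_arm([
  [0, 0, 0, 0, 0, 1, 0],
  [0, 0, 0, 0, 0, 1.95, 0],
  [0, 0, 0, 0, 0, 1.95, 0],
  [0, 0, 0, 0, 0, 2.05, 0],
  [0, 0, 0, 0, 0, 2.12, 0],
  [0, 0, 0, 0, 0, 2.19, 0],
  [0, 0, 0, 0, 0, 2.26, 0],
  [0, 0, 0, 0, 0, 2.33, 0],
])

```text
clock: 3.15
eef_pos: [483.4, 52.2, 120.4]
tool_rot: [-3.142, 0.001, 3.072]
ft_force: [-2.7, 0.3, 4.7]
width: -0.002
grasp_force: 1.8
```

Request:
jog_arm([
  [0, 0, 0, 0, 0, 0.07, 0],
  [0, 0, 0, 0, 0, 0.14, 0],
  [0, 0, 0, 0, 0, 0.2, 0],
  [0, 0, 0, 0, 0, 0.26, 0],
  [0, 0, 0, 0, 0, 0.31, 0],
  [0, 0, 0, 0, 0, 0.36, 0],
  [0, 0, 0, 0, 0, 0.38, 0],
])

```text
clock: 4.03
eef_pos: [483.1, 52.3, 97.3]
tool_rot: [3.142, -0.0, 3.072]
ft_force: [-3.7, -0.8, 2.7]
width: -0.004
grasp_force: 2.0
```

Request:
jog_arm([
  [0, 0, 0, 0, 0, 0.017, 0],
  [0, 0, 0, 0, 0, 0.033, 0],
  [0, 0, 0, 0, 0, 0.05, 0],
  [0, 0, 0, 0, 0, 0.05, 0],
])

```text
clock: 4.53
eef_pos: [483.4, 52.2, 94.4]
tool_rot: [3.142, 0.001, 3.072]
ft_force: [-1.5, -0.6, 0.5]
width: -0.001
grasp_force: 0.6
```

Request:
jog_arm([
  [0, 0, 0, 0, 0, 0.01, 0],
  [0, 0, 0, 0, 0, 0.02, 0],
  [0, 0, 0, 0, 0, 0.02, 0],
])

```text
clock: 4.9
eef_pos: [483.4, 52.2, 93.5]
tool_rot: [-3.142, 0.001, 3.072]
ft_force: [-1.9, 1.2, 4.0]
width: 0.001
grasp_force: 2.1
```

Request:
jog_arm([
  [0, 0, 0, 0, 0, 0.01, 0],
  [0, 0, 0, 0, 0, 0.02, 0],
  [0, 0, 0, 0, 0, 0.02, 0],
])

```text
clock: 5.28
eef_pos: [483.6, 52.2, 93.3]
tool_rot: [-3.141, 0.0, 3.072]
ft_force: [-6.6, -0.2, 11.6]
width: 0.004
grasp_force: 6.2
```

```bash
sed -i 's/C=np.array(\[541.,48.,0.\])/C=np.array([539.5,47.5,0.])/' h.py; cat >> h.py <<'E'
LEAN=np.radians(30)
CL=dict(front=((-1,0),73,np.pi,-1),left=((0,1),98,np.pi/2,-1),right=((0,-1),98,np.pi/2,1))
def tcp(clip,u,z):
    "TCP (world) that puts the leading tip corner at u mm outside the nominal pivot, tub height z"
    d,h,_,_=CL[clip]; u=h+5+u+11*np.cos(LEAN); return tub([d[0]*u,d[1]*u,z-11*np.sin(LEAN)])
def row(s,clip,u,z): 
    _,_,y,k=CL[clip]; return rel(s,tcp(clip,u,z),y+YAW,k*LEAN)
def arc(th,r=26,o=3): t=np.radians(th); return r*np.cos(t)+o*np.sin(t),86.5-r*np.sin(t)+o*np.cos(t)
def corner(s,clip):
    d,h,_,k=CL[clip]; A=R.from_euler("xyz",s["tool_rot"]); p=totub(s["eef_pos"]+A.apply([11*k,0,0])); return np.dot(p[:2],d)-h-5,p[2]
E
python3 - <<'E'
from h import *; from plant import bot
s=bot.state(); print(rel(s,s["eef_pos"]+[0,0,60],np.pi+YAW)); print(row(s,"front",29,150),row(s,"front",29,112))
E
```

```text
[-0.001, 0.003, 0.006, -0.0, -0.0, -1.0]
[0.001, -3.747, 0.006, 1.006, -0.012, -0.853] [0.001, -3.747, 0.006, 1.007, -0.012, -0.22]
```

Request:
jog_arm([
  [0, 0, 0, 0, 0, -0.85, 0],
  [0, -1.2, 0, 0.4, 0, -0.85, 0],
  [0, -2.5, 0, 1, 0, -0.85, 0],
  [0, -3.75, 0, 1, -0.01, -0.85, 0],
  [0, -3.75, 0, 1, -0.01, -0.85, 0],
  [0, -3.75, 0, 1, -0.01, -0.85, 0],
])

```text
clock: 6.02
eef_pos: [424.8, 55.3, 144.8]
tool_rot: [-3.141, 0.525, 3.072]
ft_force: [1.3, -1.7, 0.8]
width: 0.001
grasp_force: 0.0
```

```bash
python3 - <<'E'
from h import *; from plant import bot
s=bot.state(); print(corner(s,"front"),s["tool_rot"],s["ft_force"])
print(row(s,"front",29,112))
a=load("wrist"); b=load("scene"); print(proj(a,tub([-78,0,88]),s))
im=np.hstack([a["image"][:,120:520],cv2.resize(b["image"][150:300,225:375],(400,400),interpolation=cv2.INTER_CUBIC)]); cv2.imwrite("pics/c1.png",im[:,:,::-1])
E
```

```text
(np.float64(27.471887655630482), np.float64(150.3306803253885)) [-3.14122242  0.52504678  3.07196893] [ 1.29637968 -1.72180307  0.79406659]
[-0.001, 0.01, 0.002, 0.342, 0.004, 0.54]
(np.float64(325.79603935132053), np.float64(217.99129981020312))
```

View pics/c1.png

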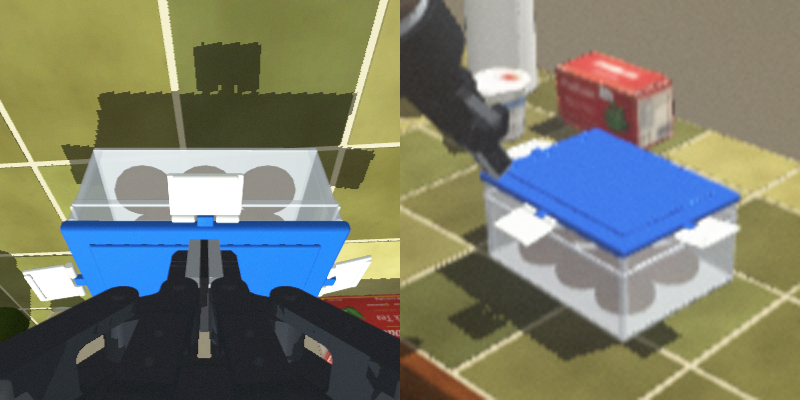

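The lid is now shut, with blue flush on the tub in both halves of the picture. The front flap runs out nearly level at wrist rows 174–222, and the tips are just above it.

```bash
python3 - <<'E'
from h import *; from plant import bot
s=bot.state()
for th in (-30,-15,0,12,24,36,48,60,70,80): print(th,row(s,"front",*arc(th))[3:])
E
```

```text
-30 [0.33, 0.005, 0.752]
-15 [0.428, 0.005, 0.811]
0 [0.508, 0.005, 0.892]
12 [0.554, 0.005, 0.971]
24 [0.583, 0.005, 1.057]
36 [0.594, 0.005, 1.148]
48 [0.585, 0.005, 1.238]
60 [0.558, 0.005, 1.326]
70 [0.522, 0.005, 1.392]
80 [0.475, 0.005, 1.452]
```

Request:
jog_arm([
  [0, 0, 0, 0.34, 0, 0.54, 0],
  [0, 0, 0, 0.34, 0, 0.65, 0],
  [0, 0, 0, 0.34, 0, 0.75, 0],
  [0, 0, 0, 0.43, 0, 0.81, 0],
  [0, 0, 0, 0.51, 0, 0.89, 0],
  [0, 0, 0, 0.55, 0, 0.97, 0],
  [0, 0, 0, 0.58, 0, 1.06, 0],
])

```text
clock: 7.0
eef_pos: [425.5, 55.6, 71.0]
tool_rot: [-3.141, 0.525, 3.073]
ft_force: [-2.7, 0.9, 5.7]
width: 0.002
grasp_force: 3.2
```

```bash
python3 - <<'E'
from h import *; from plant import bot
s=bot.state(); print(corner(s,"front"),s["ft_force"])
E
```

```text
(np.float64(26.809931786597986), np.float64(76.54639317166364)) [-2.74604623  0.91743312  5.70579263]
```

Folding the front clip, at about 6–7 N.

Request:
jog_arm([
  [0, 0, 0, 0.01, 0, 0.09, 0],
  [0, 0, 0, 0, 0, 0.18, 0],
  [0, 0, 0, -0.025, 0, 0.265, 0],
  [0, 0, 0, -0.06, 0, 0.33, 0],
  [0, 0, 0, -0.11, 0, 0.39, 0],
])

```text
clock: 7.62
eef_pos: [441.4, 54.7, 52.5]
tool_rot: [3.141, 0.521, 3.073]
ft_force: [-5.7, -1.2, 1.8]
width: 0.0
grasp_force: 3.2
```

```bash
python3 - <<'E'
from h import *; from plant import bot
s=bot.state(); c=corner(s,"front");print(c,s["ft_force"])
for u in (3,2,1,0,-1,-3): print(u,row(s,"front",u,60.5)[3:])
E
```

```text
(np.float64(10.776181899487156), np.float64(57.98874843572793)) [-5.74849212 -1.15226225  1.79134401]
3 [-0.133, -0.005, 0.029]
2 [-0.148, -0.005, 0.037]
1 [-0.162, -0.005, 0.045]
0 [-0.177, -0.005, 0.054]
-1 [-0.191, -0.005, 0.062]
-3 [-0.22, -0.005, 0.078]
```

Request:
jog_arm([
  [0, 0, 0, -0.05, 0, 0.0, 0],
  [0, 0, 0, -0.085, 0, 0.01, 0],
  [0, 0, 0, -0.11, 0, 0.02, 0],
  [0, 0, 0, -0.11, 0, 0.02, 0],
])

```text
clock: 8.12
eef_pos: [444.8, 54.8, 52.3]
tool_rot: [3.14, 0.514, 3.072]
ft_force: [-8.3, -1.1, -2.6]
width: 0.001
grasp_force: 2.9
```

Request:
jog_arm([
  [0, 0, 0, -0.015, 0, 0.008, 0],
  [0, 0, 0, -0.03, 0, 0.016, 0],
  [0, 0, 0, -0.03, 0, 0.016, 0],
])

```text
clock: 8.5
eef_pos: [446.4, 54.8, 51.9]
tool_rot: [3.14, 0.513, 3.072]
ft_force: [-7.3, -0.8, -2.2]
width: 0.004
grasp_force: 3.4
```

Request:
jog_arm([
  [0, 0, 0, -0.015, 0, 0.008, 0],
  [0, 0, 0, -0.03, 0, 0.016, 0],
  [0, 0, 0, -0.03, 0, 0.016, 0],
])

```text
clock: 8.88
eef_pos: [448.0, 54.7, 51.7]
tool_rot: [3.14, 0.512, 3.072]
ft_force: [-8.0, -0.5, -2.8]
width: -0.002
grasp_force: 3.5
```

Request:
jog_arm([
  [0, 0, 0, -0.015, 0, 0.008, 0],
  [0, 0, 0, -0.03, 0, 0.016, 0],
  [0, 0, 0, -0.03, 0, 0.016, 0],
])

```text
clock: 9.25
eef_pos: [449.7, 54.7, 51.4]
tool_rot: [3.14, 0.511, 3.072]
ft_force: [-8.3, -0.8, -4.4]
width: 0.003
grasp_force: 3.5
```

Request:
jog_arm([
  [0, 0, 0, -0.015, 0, 0.008, 0],
  [0, 0, 0, -0.03, 0, 0.016, 0],
  [0, 0, 0, -0.03, 0, 0.016, 0],
])

```text
clock: 9.62
eef_pos: [451.6, 54.6, 51.3]
tool_rot: [3.14, 0.511, 3.072]
ft_force: [-7.9, -0.7, -4.4]
width: 0.003
grasp_force: 3.7
```

Request:
jog_arm([
  [0, 0, 0, -0.015, 0, 0.008, 0],
  [0, 0, 0, -0.03, 0, 0.016, 0],
  [0, 0, 0, -0.03, 0, 0.016, 0],
])

```text
clock: 10.0
eef_pos: [453.4, 54.5, 51.2]
tool_rot: [3.14, 0.51, 3.072]
ft_force: [-6.6, -0.1, -6.0]
width: -0.0
grasp_force: 3.6
```

Request:
jog_arm([
  [0, 0, 0, -0.015, 0, 0.006, 0],
  [0, 0, 0, -0.03, 0, 0.012, 0],
  [0, 0, 0, -0.03, 0, 0.012, 0],
])

```text
clock: 10.38
eef_pos: [454.8, 54.4, 51.1]
tool_rot: [3.14, 0.509, 3.073]
ft_force: [-11.9, -1.0, -3.1]
width: 0.001
grasp_force: 5.9
```

Request:
jog_arm([
  [0, 0, 0, -0.01, 0, 0.004, 0],
  [0, 0, 0, -0.015, 0, 0.006, 0],
  [0, 0, 0, -0.015, 0, 0.006, 0],
])

```text
clock: 10.75
eef_pos: [455.0, 54.5, 50.8]
tool_rot: [3.14, 0.507, 3.073]
ft_force: [-16.9, -1.2, 1.2]
width: -0.001
grasp_force: 8.1
```

Request:
jog_arm([
  [0, 0, 0, 0.2, 0, -0.12, 0],
  [0, 0, 0, 0.5, 0, -0.3, 0],
  [0, 0, 0, 0, 0, -1.3, 0],
  [0, 0, 0, -0.3, 0, -2.0, 0],
  [0, 0, 0, -0.3, 0, -2.0, 0],
  [0, 0, 0, -0.3, 0, -2.0, 0],
])

```text
clock: 11.5
eef_pos: [417.2, 56.2, 168.9]
tool_rot: [3.142, 0.523, 3.072]
ft_force: [-0.9, 0.1, 0.1]
width: -0.002
grasp_force: 0.0
```

```bash
python3 - <<'E'
from h import *; from plant import bot
s=bot.state(); print(corner(s,"front"),s["ft_force"],s["eef_pos"],s["q"])
print(row(s,"left",29,150))
E
```

```text
(np.float64(35.082755337229656), np.float64(174.399883071382)) [-0.86672706  0.11653251  0.14439731] [417.19911826  56.23579737 168.90567376] [-0.20732393 -0.71018366  2.49522203  0.09252652  0.83982775 -1.75241524]
[5.625, -0.004, 9.749, -1.569, 2.355, 1.374]
```

Request:
jog_arm([
  [5.625, 0, 9.75, -1.57, 2.355, 1.374, 0],
  [5.625, 0, 9.75, -1.57, 2.355, 1.374, 0],
  [5.625, 0, 9.75, -1.57, 2.355, 1.374, 0],
  [5.625, 0, 9.75, -1.57, 2.355, 1.374, 0],
  [5.625, 0, 9.75, -1.57, 2.355, 1.374, 0],
  [5.625, 0, 9.75, -1.57, 2.355, 1.374, 0],
  [5.625, 0, 9.75, -1.57, 2.355, 1.374, 0],
  [5.625, 0, 9.75, -1.57, 2.355, 1.374, 0],
  [5.625, 0, 9.75, -1.57, 2.355, 1.374, 0],
  [5.625, 0, 9.75, -1.57, 2.355, 1.374, 0],
  [5.625, 0, 9.75, -1.57, 2.355, 1.374, 0],
])

```text
clock: 12.88
eef_pos: [548.9, 188.4, 141.4]
tool_rot: [-3.136, 0.525, 1.5]
ft_force: [0.2, -0.0, -0.3]
width: 0.003
grasp_force: 0.0
```

```bash
python3 - <<'E'
from h import *; from plant import bot
s=bot.state(); print(corner(s,"left"),s["ft_force"],s["eef_pos"],s["tool_rot"],s["q"])
for th in (-30,-15,0,12,24,36,48,60,70,80): print(th,row(s,"left",*arc(th)))
a=load("wrist"); b=load("scene"); print(proj(a,tub([0,103,88]),s))
im=np.hstack([a["image"][:,120:520],cv2.resize(b["image"][150:300,225:375],(400,400),interpolation=cv2.INTER_CUBIC)]); cv2.imwrite("pics/c2.png",im[:,:,::-1])
E
```

```text
(np.float64(28.65670450199724), np.float64(146.92552217275028)) [ 0.19691561 -0.01206819 -0.32675997] [548.86793537 188.36379766 141.41006537] [-3.13611923  0.52522208  1.50036338] [ 0.36232184  0.48483463  1.45902176 -0.47338289  1.455642    0.5516647 ]
-30 [-0.041, 0.012, -0.003, 0.264, 0.012, 0.71]
-15 [-0.041, 0.012, -0.003, 0.362, 0.013, 0.768]
0 [-0.041, 0.012, -0.003, 0.442, 0.013, 0.85]
12 [-0.041, 0.012, -0.003, 0.488, 0.014, 0.928]
24 [-0.041, 0.012, -0.003, 0.517, 0.014, 1.015]
36 [-0.041, 0.012, -0.003, 0.528, 0.015, 1.105]
48 [-0.041, 0.012, -0.003, 0.519, 0.015, 1.196]
60 [-0.041, 0.012, -0.003, 0.492, 0.016, 1.283]
70 [-0.041, 0.012, -0.003, 0.456, 0.016, 1.35]
80 [-0.041, 0.012, -0.003, 0.409, 0.016, 1.41]
(np.float64(327.3148560038715), np.float64(220.31351285700174))
```

View pics/c2.png

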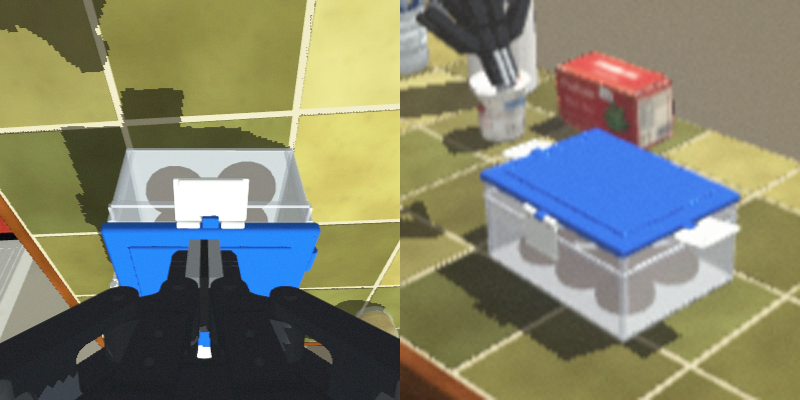

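The front clip is folded flat against the wall. The left flap is open and level at wrist columns 175–248, rows 180–226, and the tips are in line with it.

Request:
jog_arm([
  [0, 0, 0, 0.27, 0, 0.5, 0],
  [0, 0, 0, 0.27, 0, 0.62, 0],
  [0, 0, 0, 0.27, 0, 0.71, 0],
  [0, 0, 0, 0.36, 0, 0.77, 0],
  [0, 0, 0, 0.44, 0, 0.85, 0],
  [0, 0, 0, 0.49, 0, 0.93, 0],
  [0, 0, 0, 0.517, 0, 1.015, 0],
])

```text
clock: 13.85
eef_pos: [549.5, 185.2, 76.8]
tool_rot: [3.141, 0.523, 1.501]
ft_force: [0.5, 0.9, 0.6]
width: 0.0
grasp_force: 0.2
```

Request:
jog_arm([
  [0, 0, 0, 0.01, 0, 0.09, 0],
  [0, 0, 0, 0, 0, 0.18, 0],
  [0, 0, 0, -0.025, 0, 0.265, 0],
  [0, 0, 0, -0.06, 0, 0.33, 0],
  [0, 0, 0, -0.11, 0, 0.39, 0],
])

```text
clock: 14.48
eef_pos: [548.8, 170.2, 59.7]
tool_rot: [3.139, 0.518, 1.5]
ft_force: [0.4, 10.4, -1.5]
width: 0.002
grasp_force: 4.0
```

```bash
python3 - <<'E'
from h import *; from plant import bot
s=bot.state(); c=corner(s,"left");print(c,s["ft_force"],s["eef_pos"])
for u in (3,0): print(u,row(s,"left",u,60.5)[3:])
E
```

```text
(np.float64(10.477998638093581), np.float64(65.17708839579902)) [ 0.43062675 10.44904623 -1.51228185] [548.82868773 170.18550237  59.73507534]
3 [-0.07, -0.012, 0.13]
0 [-0.113, -0.012, 0.155]
```

Request:
jog_arm([
  [0, 0, 0, 0.01, 0, 0.05, 0],
  [0, 0, 0, 0, 0, 0.1, 0],
  [0, 0, 0, -0.015, 0, 0.11, 0],
  [0, 0, 0, -0.03, 0, 0.115, 0],
])

```text
clock: 14.98
eef_pos: [548.7, 164.2, 55.7]
tool_rot: [3.139, 0.52, 1.5]
ft_force: [0.0, 6.9, 2.5]
width: -0.001
grasp_force: 3.7
```

Request:
jog_arm([
  [0, 0, 0, -0.015, 0, 0.01, 0],
  [0, 0, 0, -0.03, 0, 0.02, 0],
  [0, 0, 0, -0.03, 0, 0.02, 0],
])

```text
clock: 15.35
eef_pos: [548.5, 162.3, 55.1]
tool_rot: [3.139, 0.519, 1.5]
ft_force: [1.2, 7.5, 1.5]
width: -0.003
grasp_force: 3.6
```

Request:
jog_arm([
  [0, 0, 0, -0.015, 0, 0.01, 0],
  [0, 0, 0, -0.03, 0, 0.02, 0],
  [0, 0, 0, -0.03, 0, 0.02, 0],
])

```text
clock: 15.72
eef_pos: [548.3, 160.4, 54.6]
tool_rot: [3.139, 0.519, 1.5]
ft_force: [0.7, 7.8, 0.4]
width: 0.0
grasp_force: 3.8
```

Request:
jog_arm([
  [0, 0, 0, -0.015, 0, 0.01, 0],
  [0, 0, 0, -0.03, 0, 0.02, 0],
  [0, 0, 0, -0.03, 0, 0.02, 0],
])

```text
clock: 16.1
eef_pos: [548.1, 158.3, 54.3]
tool_rot: [3.139, 0.518, 1.5]
ft_force: [0.7, 8.1, -0.2]
width: -0.0
grasp_force: 3.9
```

Request:
jog_arm([
  [0, 0, 0, -0.015, 0, 0.01, 0],
  [0, 0, 0, -0.03, 0, 0.02, 0],
  [0, 0, 0, -0.03, 0, 0.02, 0],
])

```text
clock: 16.48
eef_pos: [548.0, 156.2, 54.1]
tool_rot: [3.139, 0.518, 1.5]
ft_force: [1.5, 7.7, -1.2]
width: -0.0
grasp_force: 4.1
```

Request:
jog_arm([
  [0, 0, 0, -0.015, 0, 0.008, 0],
  [0, 0, 0, -0.03, 0, 0.016, 0],
  [0, 0, 0, -0.03, 0, 0.016, 0],
])

```text
clock: 16.85
eef_pos: [548.0, 155.9, 54.1]
tool_rot: [3.138, 0.515, 1.5]
ft_force: [0.9, 14.2, -0.3]
width: -0.003
grasp_force: 7.2
```

Request:
jog_arm([
  [0, 0, 0, -0.008, 0, 0.004, 0],
  [0, 0, 0, -0.008, 0, 0.004, 0],
])

```text
clock: 17.1
eef_pos: [548.0, 155.9, 54.0]
tool_rot: [3.137, 0.514, 1.5]
ft_force: [0.0, 16.3, -1.0]
width: -0.007
grasp_force: 8.0
```

Stopped firm. I'll retreat and go over to the right side.

Request:
jog_arm([
  [0, 0, 0, 0.2, 0, -0.12, 0],
  [0, 0, 0, 0.5, 0, -0.3, 0],
  [0, 0, 0, 0, 0, -1.3, 0],
  [0, 0, 0, -0.3, 0, -2.0, 0],
  [0, 0, 0, -0.3, 0, -2.4, 0],
  [0, 0, 0, -0.3, 0, -2.4, 0],
])

```text
clock: 17.85
eef_pos: [552.2, 208.6, 190.2]
tool_rot: [3.137, 0.522, 1.499]
ft_force: [-0.7, -0.3, 0.3]
width: 0.0
grasp_force: 0.0
```

```bash
python3 - <<'E'
from h import *; from plant import bot
s=bot.state(); print(corner(s,"left"),s["eef_pos"])
print(rel(s,tub([0,0,210]),np.pi/2+YAW)); print(row(s,"right",29,150))
E
```

```text
(np.float64(49.07549814749666), np.float64(195.65487609490842)) [552.17776416 208.61948648 190.17199564]
[0.031, 3.737, -0.004, -2.5, -0.023, 1.056]
[0.032, 7.487, 0.004, -4.001, -0.029, 3.178]
```

Request:
jog_arm([
  [0.03, 1.3, 0, -0.9, -0.01, 0.4, 0],
  [0.03, 2.6, 0, -1.7, -0.02, 0.8, 0],
  [0.03, 3.737, 0, -2.5, -0.02, 1.056, 0],
  [0.03, 5, 0, -3, -0.02, 1.7, 0],
  [0.03, 6.3, 0, -3.5, -0.02, 2.4, 0],
  [0.03, 7.49, 0, -4, -0.03, 3.17, 0],
  [0.03, 7.49, 0, -4, -0.03, 3.17, 0],
  [0.03, 7.49, 0, -4, -0.03, 3.17, 0],
  [0.03, 7.49, 0, -4, -0.03, 3.17, 0],
])

```text
clock: 18.98
eef_pos: [528.2, -92.5, 143.9]
tool_rot: [-3.138, -0.522, 1.502]
ft_force: [1.0, 0.4, 0.3]
width: 0.001
grasp_force: 0.0
```

```bash
python3 - <<'E'
from h import *; from plant import bot
s=bot.state(); print(corner(s,"right"),s["ft_force"],s["eef_pos"],s["tool_rot"],s["q"])
for th in (-30,-15,0,12,24,36,48,60,70,80): print(th,row(s,"right",*arc(th)))
a=load("wrist"); b=load("scene"); print(proj(a,tub([0,-103,88]),s))
im=np.hstack([a["image"][:,120:520],cv2.resize(b["image"][150:300,225:375],(400,400),interpolation=cv2.INTER_CUBIC)]); cv2.imwrite("pics/c3.png",im[:,:,::-1])
E
```

```text
(np.float64(27.9084851965749), np.float64(149.41644680249985)) [1.04155611 0.40300178 0.2736387 ] [528.17916506 -92.49636329 143.93478241] [-3.13802013 -0.5216751   1.50165846] [-0.65092466  0.28552298  1.71445046  0.42999767  1.46152905 -0.70027397]
-30 [-0.029, 0.014, 0.005, -0.293, 0.028, 0.741]
-15 [-0.029, 0.014, 0.005, -0.391, 0.028, 0.8]
0 [-0.029, 0.014, 0.005, -0.47, 0.028, 0.882]
12 [-0.029, 0.014, 0.005, -0.516, 0.028, 0.96]
24 [-0.029, 0.014, 0.005, -0.545, 0.029, 1.047]
36 [-0.029, 0.014, 0.005, -0.555, 0.029, 1.138]
48 [-0.029, 0.014, 0.005, -0.547, 0.03, 1.228]
60 [-0.029, 0.014, 0.005, -0.519, 0.03, 1.315]
70 [-0.029, 0.014, 0.005, -0.483, 0.03, 1.382]
80 [-0.029, 0.014, 0.005, -0.436, 0.03, 1.442]
(np.float64(328.93659844355676), np.float64(203.50911875085743))
```

View pics/c3.png

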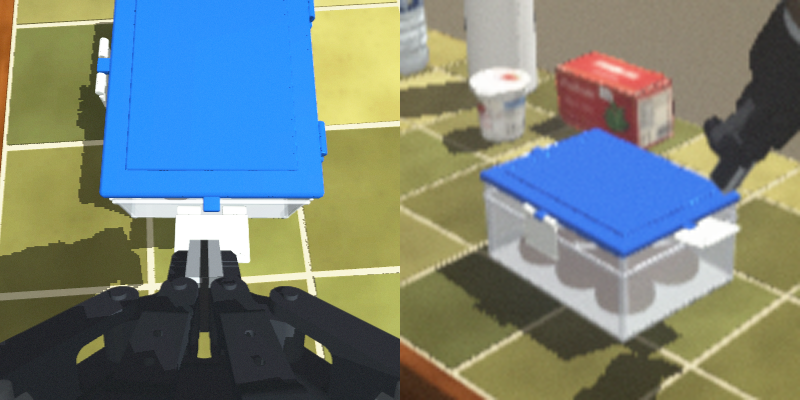

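The tips are above the right flap at wrist columns 175–248, rows 208–262. The left clip is out of sight, folded, and the front clip is down.

Request:
jog_arm([
  [0, 0, 0, -0.29, 0, 0.54, 0],
  [0, 0, 0, -0.29, 0.03, 0.65, 0],
  [0, 0, 0, -0.29, 0.03, 0.74, 0],
  [0, 0, 0, -0.39, 0.03, 0.8, 0],
  [0, 0, 0, -0.47, 0.03, 0.88, 0],
  [0, 0, 0, -0.52, 0.03, 0.96, 0],
  [0, 0, 0, -0.545, 0.03, 1.05, 0],
])

```text
clock: 19.95
eef_pos: [531.2, -91.8, 74.6]
tool_rot: [-3.141, -0.522, 1.5]
ft_force: [-1.2, 1.5, 6.5]
width: 0.001
grasp_force: 2.8
```

Request:
jog_arm([
  [0, 0, 0, -0.01, 0, 0.09, 0],
  [0, 0, 0, -0.005, 0, 0.18, 0],
  [0, 0, 0, 0.02, 0, 0.265, 0],
  [0, 0, 0, 0.05, 0, 0.34, 0],
  [0, 0, 0, 0.09, 0, 0.4, 0],
])

```text
clock: 20.58
eef_pos: [532.5, -76.4, 56.7]
tool_rot: [3.141, -0.52, 1.501]
ft_force: [-1.4, -4.8, 7.9]
width: -0.002
grasp_force: 3.7
```

```bash
python3 - <<'E'
from h import *; from plant import bot
s=bot.state(); c=corner(s,"right");print(c,s["ft_force"],s["eef_pos"])
for u in (3,0): print(u,row(s,"right",u,60)[3:])
E
```

```text
(np.float64(11.58496418664322), np.float64(62.14906192504065)) [-1.42983285 -4.76417585  7.85991113] [532.51011484 -76.44746789  56.68659158]
3 [0.106, -0.028, 0.103]
0 [0.15, -0.028, 0.128]
```

Request:
jog_arm([
  [0, 0, 0, 0.02, 0, 0.04, 0],
  [0, 0, 0, 0.048, 0, 0.08, 0],
  [0, 0, 0, 0.075, 0, 0.1, 0],
  [0, 0, 0, 0.1, 0, 0.11, 0],
  [0, 0, 0, 0.1, 0, 0.11, 0],
])

```text
clock: 21.2
eef_pos: [533.3, -69.0, 53.5]
tool_rot: [3.14, -0.517, 1.501]
ft_force: [-0.4, -6.6, 3.7]
width: 0.0
grasp_force: 3.5
```

Request:
jog_arm([
  [0, 0, 0, 0.015, 0, 0.008, 0],
  [0, 0, 0, 0.03, 0, 0.016, 0],
  [0, 0, 0, 0.03, 0, 0.016, 0],
])

```text
clock: 21.58
eef_pos: [533.5, -67.5, 53.4]
tool_rot: [3.14, -0.516, 1.501]
ft_force: [-1.4, -8.5, 3.4]
width: -0.006
grasp_force: 4.1
```

Request:
jog_arm([
  [0, 0, 0, 0.015, 0, 0.008, 0],
  [0, 0, 0, 0.03, 0, 0.016, 0],
  [0, 0, 0, 0.03, 0, 0.016, 0],
])

```text
clock: 21.95
eef_pos: [533.6, -67.2, 53.5]
tool_rot: [3.14, -0.513, 1.501]
ft_force: [-3.2, -13.7, 4.4]
width: -0.001
grasp_force: 7.2
```

Request:
jog_arm([
  [0, 0, 0, 0.01, 0, 0.004, 0],
  [0, 0, 0, 0.01, 0, 0.004, 0],
])

```text
clock: 22.2
eef_pos: [533.6, -67.1, 53.5]
tool_rot: [3.14, -0.512, 1.501]
ft_force: [-3.5, -16.2, 3.7]
width: 0.002
grasp_force: 8.1
```

Request:
jog_arm([
  [0, 0, 0, -0.2, 0, -0.12, 0],
  [0, 0, 0, -0.5, 0, -0.3, 0],
  [0, 0, 0, 0, 0, -1.3, 0],
  [0, 0, 0, 0.3, 0, -2.4, 0],
  [0, 1.2, 0, 0.3, 0, -3, 0],
  [0, 1.2, 0, 0.3, 0, -3, 0],
  [0, 0, 0, 0.3, 0, -3, 0],
])

```text
clock: 23.08
eef_pos: [525.9, -137.7, 214.0]
tool_rot: [-3.132, -0.521, 1.492]
ft_force: [-0.4, 1.1, -0.2]
width: 0.002
grasp_force: 0.0
```

```bash
python3 - <<'E'
from h import *
a=load("wrist"); b=load("scene"); t=load("top")
c=lambda im,x,y,w,h: cv2.resize(im["image"][y:y+h,x:x+w],(400,300),interpolation=cv2.INTER_CUBIC)
im=np.vstack([np.hstack([c(a,0,0,640,400),c(b,245,180,120,90)]),np.hstack([c(t,160,130,320,160),c(t,245,180,140,105)])]); cv2.imwrite("pics/c4.png",im[:,:,::-1])
E
```

```text
(no output)
```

View pics/c4.png

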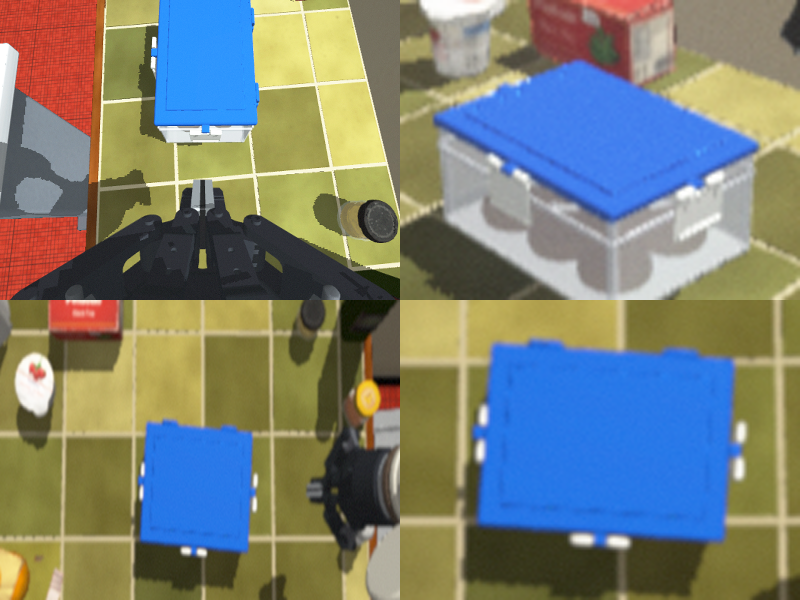

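All three clips hang vertical against the walls and the lid is flush. The neighbouring jars that are in view stand where they were.

```bash
python3 -c "
from plant import workorder; print(workorder.finish_job())"
```

```text
the job is handed in; nothing more can be done
None
```

The lid was shut first, then the front, left and right clips were each pressed to a firm stop at about 16–17 N, and the job is handed in; the hand-in gave no verdict, and the salt shaker was out of view in the last check.

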